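# Raise a vial for viewing on a cam lift

### The job

Stand the shortest capped amber vial upright in the cup of the viewing lift and let go of it while the lever is still down. Then swing the lift's cam lever, by the barrel knob on its end, up to its highest lift point, where it stands straight up, and finish still holding it there with the gripper, because a spring pulls it back. Do not topple the vial, and leave the other vessels where they stand.

Things in the scene. Friction and masses are not known exactly. Their poses are not given: they have to be found in the camera images.
- lift_stand: Fixed lift: grey base plate 140 x 180 x 12 mm, two aluminium cheeks 90 mm high, cup between them. Origin on the bench below the cup's axis; z up. The lever at rest leans to its -x and swings to +x in the plane y = -95 mm; a pale upright light panel 160 mm high stands at y = +98 to +111 mm, x within 55 mm. Yaw within 0.35 rad of the world's.
- cup_floor (a point): Centre of the inner floor of the lift's black round cup: inner diameter 32 mm, flaring to 42 mm at the rim, 15 mm above this point; outer diameter 50 mm. 100 mm above the bench with the lever down; it moves only vertically and rises 12.8 mm at the highest lift.
- cam_lever (a joint): Lever angle, rad. 0 = rest, leaning 1.2 rad from upright to the stand's -x; grows as the knob swings up and over to +x; 1.2 = straight up = highest lift; 1.7 = end stop, cup sunk again by 2.4 mm. A spring pulls it back to 0: about 0.08 N m at rest, 0.18 N m upright (1.6 N at the knob). Let go, it falls back.
- lever_knob (a point): Centre of the black barrel knob (a short cylinder, diameter 28 mm, 26 mm long along the stand's y, flat ends) on the lever's end, 110 mm from the shaft on an 11 mm rod. 95 mm above the bench at rest, 165 mm when upright. Can be gripped from above with the fingers on its two flat ends; it turns between them as the lever swings.
- lever_pivot (a point): Fixed point on the lever's turning axis, in the plane of the lever (the middle of its round hub), 55 mm above the bench. The axis is level, along the stand's y.
- vial_mid (a point): Centre (half-way up) of the vial to be loaded: amber glass, white cap, 28 mm in diameter, 70 mm high (body 56 mm, cap 14 mm and 24 mm wide), about 45 g. Stands on the bench; which of the three spots it occupies varies. z axis along the vial, up.
- slim_vial_mid (a point): Centre of a bystander: tall slim vial of the same amber glass with white cap, 19 mm in diameter, 90 mm high. Stays where it is.
- jar_mid (a point): Centre of a bystander: wide jar of the same amber glass with white cap, 46 mm in diameter, 75 mm high. Stays where it is.
- bottle: Bystander: large amber reagent bottle with a blank paper label, 68 mm in diameter, 140 mm high, on the lever side of the bench. Origin at the centre of its underside. Stays where it is.
Not all that is in view belongs to the job. What is shaped like the part that bears vial_mid but red is not meant.

How it is judged:
On the way, in this order (a step that is already met when the one before it is completed fails the run):
1. the vial stands upright in the cup, let go, with the lever still down (horizontal distance between vial_mid and cup_floor below 0.006 m and z of vial_mid in the frame of cup_floor between 0.032 and 0.038 m and angle between vial_mid's own z axis and vertical below 0.12 rad and contact force between each of the arm, the fingers and vial below 0.05 N and value of joint cam_lever below 0.3 rad), for 0.2 s.
2. the gripper holds the lever upright at the highest lift, the vial still in the cup (horizontal distance between vial_mid and cup_floor below 0.006 m and z of vial_mid in the frame of cup_floor between 0.032 and 0.038 m and angle between vial_mid's own z axis and vertical below 0.12 rad and contact force between each of the arm, the fingers and vial below 0.05 N and value of joint cam_lever between 1.05 and 1.35 rad and contact force between the fingers and cam_lever above 0.5 N), for 0.3 s.
At the end, for the whole second after the job is handed in: Gripper still holds the resting lever (over 0.5 N) within 0.15 rad of upright; the vial stands in the cup (6 mm of its axis, foot within 3 mm of its floor, tilt under 0.12 rad), untouched by the robot; slim vial, jar and bottle within 30 mm of their starts (all of step 2 and distance of each of slim_vial_mid, jar_mid, bottle from where it was at the start of the episode below 0.03 m and velocity of joint cam_lever between -0.05 and 0.05 rad/s); the arm keeps its last pose, push and grip.
It fails at once if the vial is toppled (angle between vial_mid's own z axis and vertical above 0.8 rad).
It fails at once if the slim vial is moved or toppled (distance of slim_vial_mid from where it was at the start of the episode above 0.03 m or angle between slim_vial_mid's own z axis and vertical above 0.6 rad).
It fails at once if the jar is moved or toppled (distance of jar_mid from where it was at the start of the episode above 0.03 m or angle between jar_mid's own z axis and vertical above 0.6 rad).
It fails at once if the bottle is moved or toppled (distance of bottle from where it was at the start of the episode above 0.03 m or angle between bottle's own z axis and vertical above 0.6 rad).
It also fails if it takes over 45 s, if anything falls off the work surface, if the arm or the gripper's body presses on something with over 40 N, if the wrist force passes 120 N, or if a joint passes its speed limit or range.

### The arm

A 6-joint arm with a two-finger parallel gripper is mounted at the origin on the work surface. World frame = base frame: x ahead of the robot, y to its left, z up, the work surface at z = 0. Lengths are in m, angles in rad, forces in N, time in s.
With the tool pointing down it reaches from about 0.375 to 0.975 m from the base axis. Payload 3.8 kg.
Tool frame: the origin (TCP) lies on the centre line of the jaws, within the pads' length; the fingertips stand 8 mm ahead of it and the grasp point (between the pads) lies 11 mm behind it; z points along the fingers, y is the direction in which the jaws open and shut (so a half turn about z gives the same grasp; the last joint's range is limited). The gripper opens to 85 mm and grips with 20 to 120 N. Pads are 22 mm wide; open, the fingers measure 114 mm over their backs; the gripper's body (76 mm by 85 mm) begins 54 mm behind the grasp point. The pads swing forward as they close: fully open they stand 13 mm farther back than shut.
Start: joints at [1.099, 0.264, 1.604, -0, 1.274, -0.037], TCP at [0.284, 0.612, 0.239] pointing down, gripper open.
Joint ranges: [-2.63, 2.63], [-0.94, 2.18], [0.31, 2.57], [-1.31, 4.45], [0, 2.66], [-2.55, 2.55]. Speed limits (rad/s): [2.57, 2.57, 3.14, 3.14, 3.14, 3.14].

### API

Orientations are given as a rotation vector (axis times angle).
In Python, from workcell import * gives the robot as it stands.
- The arm moves only by the tool play_rows, never from a script. Its arguments are lists of equal length, an entry for each row: "slide": the shift along the tool's x, y, z in cm, a list of three; "delta_rot": the turn, a rotation vector about the tool's x, y, z in rad, a list of three. In form: {"slide": [[x, y, z], ...], "delta_rot": [[wx, wy, wz], ...]}. A call has 1 to 12 rows; each row is the pose to reach, as a shift and turn from the pose measured when the call began, along the tool's axes at that moment; what a row does not reach only later rows make up. A row lasts 1/12 s, in which the tool goes at most 41.7 mm and 7.16 degrees, less where a joint would pass 70% of its speed; a pose out of reach is approached as far as the arm can. A call with a gripper value outside its range is refused whole. "hand" is the opening, from 0 (shut) to 1 (fully open), set as the call begins (left out, the last holds). The fingers move at their own pace and stop on an object; "force" is the grip in N (left out, the last holds). Time passes only in rows, so rows that repeat a pose let the fingers close. It gives the time, the measured TCP pose, the force and the opening at its end, in the units of the state.
- read_state(): the state, without advancing time (a new reading comes with each control period).
- read_camera(name): name is "scene" or "top"; returns a dict with "image" (384x512x3 uint8, red, green, blue), "depth" (384x512 float32, m along the optical axis (not along the pixel's ray), 0 where there is no reading), "fovy" (degrees; the focal length in pixels is half the picture's height over the tangent of half this angle, whatever the lens; pixels are square), "cx", "cy" (the principal point, pixels), "world_from_camera" (4x4, takes a point from camera to world coordinates). Camera axes: x right, y up, looking along -z (the intrinsics and any distortion apply to the point x, -y, -z); pixel columns grow to the right and rows downward; lengths in m; the calibration is good to about 2 mm. A picture is of the moment at which its call begins.
- finish_job(): hands the job in, once; it reports no verdict.
Trained networks look in a picture, given as the dict that the camera call returned (one of the last four; its "shot" number tells which), for a name from the list of things; names that differ only in an ending like _2 or _b are one class to them, and where a whole thing is asked for, a point or a joint stands for the part that bears it (a point fixed in the world has none). Each returns a list of dicts, best first, with "conf" (0 to 1); they miss things now and then, are a little off and sometimes report something else, mostly with a low value. They report only what shows in the picture. A call takes as long as a camera call. They do not tell look-alikes from the thing itself.
- spot_in(target, picture): "bbox" ([centre column, centre row, width, height] in pixels, round what is visible of it).
- landmark_of(target, picture): "at" ([column, row] in pixels: a listed point, or the origin of a listed thing).
The state is a dict: "time": time; "q": joint angles; "joint_vel": joint speeds; "joint_torque": joint torques, N m; "tool_pos": TCP position; "tcp_rot": TCP orientation; "wrist_force": force on the tool from outside, world axes, zero at the start; "torque": the same for the moment, N m; "width": opening from 0.0 (shut) to 1.0 (fully open).
Only numpy, scipy, OpenCV 4.12 (cv2) and the standard library are available. Lean on these libraries where they do the work, as an engineer would, in place of code of your own. Each camera call takes 0.05 s, during which the arm holds its last target.

## Working session

There is one attempt and no reset: what is moved stays moved. The work goes in short steps, Python scripts to look and compute and a tool call to move; the robot and the scene stay as the last step left them, time stands still between calls to the robot, and variables do not carry over. Pictures are saved under pics/ and viewed, and the job is handed in when it is done.

Besides the shell and the picture viewer there is one more tool, called after "Emit:" as name(argument=value, ...) on one line, values as JSON. play_rows: Moves the arm, as the interface text tells. Its arguments: {"type":"object","properties":{"slide":{"type":"array"},"delta_rot":{"type":"array"},"hand":{"type":"number"},"force":{"type":"number"}},"required":["slide","delta_rot"]}

```bash
ls; mkdir -p pics; cat > h.py <<'E'
from workcell import *
import numpy as np, cv2
from scipy.spatial.transform import Rotation as R
def save(img,name,s=1):
    im=cv2.cvtColor(img,cv2.COLOR_RGB2BGR)
    if s!=1: im=cv2.resize(im,None,fx=s,fy=s,interpolation=cv2.INTER_CUBIC)
    cv2.imwrite('pics/'+name,im)
def K(p):
    f=p['image'].shape[0]/2/np.tan(np.radians(p['fovy'])/2)
    return f
def ray(p,u,v):
    f=K(p);T=np.array(p['world_from_camera'])
    d=np.array([(u-p['cx'])/f,-(v-p['cy'])/f,-1.])
    return T[:3,3],T[:3,:3]@d
def atz(p,u,v,z):
    o,d=ray(p,u,v);return o+d*(z-o[2])/d[2]
def dep(p,u,v):
    o,d=ray(p,u,v);return o+d*p['depth'][int(round(v)),int(round(u))]
def proj(p,X):
    T=np.array(p['world_from_camera']);c=T[:3,:3].T@(np.array(X)-T[:3,3]);f=K(p)
    return p['cx']+f*c[0]/-c[2],p['cy']-f*c[1]/-c[2]
E
python3 - <<'E'
from h import *
for n in ['scene','top']:
    p=read_camera(n); save(p['image'],n+'0.png',1.5)
    print(n,{k:v for k,v in p.items() if k not in('image','depth')})
    for t in ['lift_stand','vial_mid','slim_vial_mid','jar_mid','bottle','lever_knob','cup_floor','lever_pivot','cam_lever']:
        for fn in (spot_in,landmark_of):
            try: print(t,fn.__name__,[(np.round(d.get('bbox',d.get('at')),1).tolist(),round(d['conf'],2)) for d in fn(t,p)[:5]])
            except Exception as e: print(t,e)
print(read_state())
E
```

```text
pics
scene {'fovy': 50.38420433779639, 'cx': 257.21384083121137, 'cy': 190.24251683825136, 'world_from_camera': array([[-0.404089  , -0.57308196,  0.712944  ,  1.37768732],
       [ 0.91444183, -0.23388029,  0.33029706,  0.35539927],
       [-0.02254374,  0.78541522,  0.61855857,  0.81082929],
       [ 0.        ,  0.        ,  0.        ,  1.        ]]), 'shot': 1}
lift_stand call [([230.5, 203.6, 82.2, 82.7], 0.95)]
lift_stand call [([225.1, 218.6], 0.85), ([350.3, 237.5], 0.53)]
vial_mid call [([404.1, 234.2, 11.5, 27.0], 0.64), ([426.9, 228.1, 11.5, 25.2], 0.63)]
vial_mid call [([425.0, 226.2], 0.79), ([407.2, 237.5], 0.59)]
slim_vial_mid call [([353.0, 237.7, 9.4, 23.6], 0.74), ([203.8, 182.9, 21.1, 43.7], 0.67), ([223.6, 198.7, 25.1, 20.5], 0.39)]
slim_vial_mid call [([355.0, 237.2], 0.74)]
jar_mid call [([360.3, 209.2, 17.4, 31.9], 0.8)]
jar_mid call [([357.5, 207.2], 0.83), ([209.2, 169.5], 0.62)]
bottle call [([140.4, 170.7, 25.6, 42.8], 0.6), ([232.1, 204.5, 81.8, 78.4], 0.45)]
bottle call [([143.2, 185.2], 0.94)]
lever_knob call [([201.8, 184.4, 24.4, 38.9], 0.6)]
lever_kn
[... 1655 characters left out ...]
r_pivot, lift_stand, slim_vial_mid, vial_mid
{'time': 1.8, 'q': array([ 1.09908526e+00,  2.63917846e-01,  1.60401908e+00, -6.18763635e-06,
        1.27367337e+00, -3.68566296e-02]), 'joint_vel': array([-0.0002515 , -0.00038882, -0.00038501,  0.00088889,  0.00056003,
        0.00139917]), 'joint_torque': array([ 1.60427280e-03, -5.15072143e+01, -3.67700672e+01,  1.53144509e-05,
        1.12173177e-03, -5.14301242e-07]), 'tool_pos': array([0.28433711, 0.612184  , 0.23925736]), 'tcp_rot': array([ 6.77695442e-01,  3.06762533e+00, -2.91599265e-05]), 'wrist_force': array([-0.17720528,  0.44802728,  0.07751457]), 'torque': array([-0.02919706, -0.0001722 ,  0.01685976]), 'width': 0.9986732198133306}
```

View images.

View pics/scene0.png

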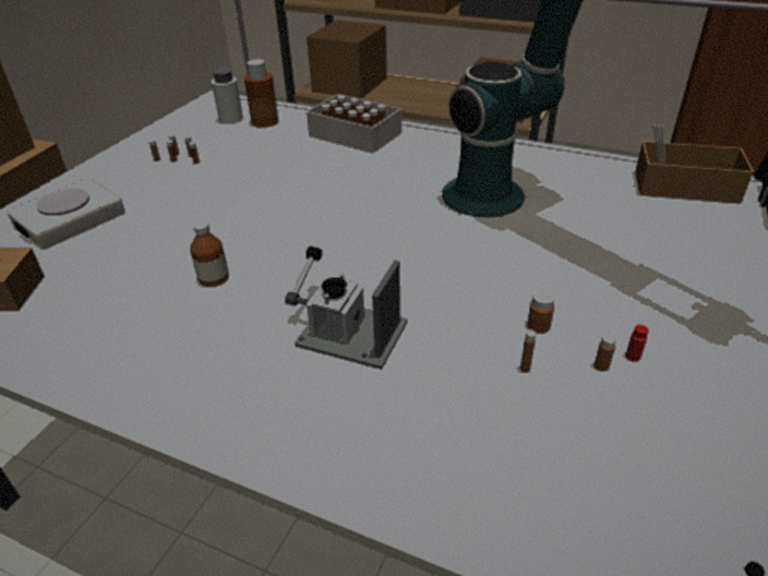

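View pics/top0.png

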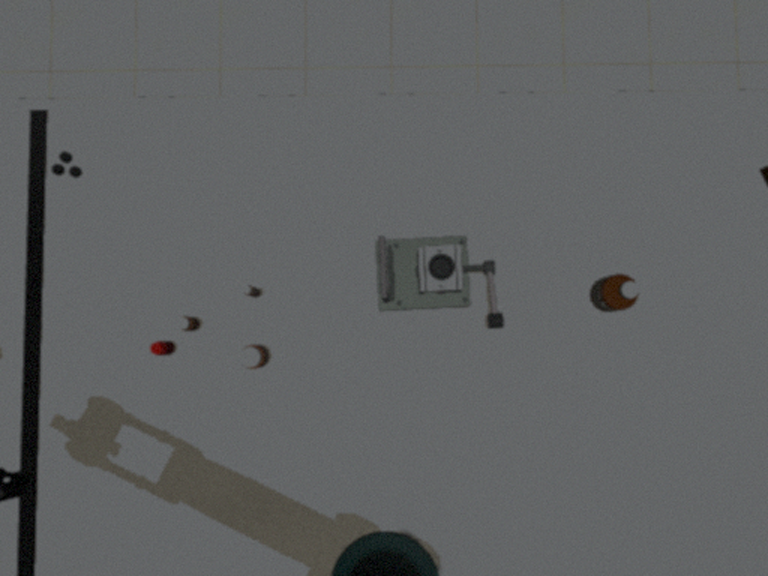

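```bash
python3 - <<'E'
from h import *
import pickle
P={}
for n in ['scene','top']:
    P[n]=read_camera(n)
pickle.dump(P,open('P.pkl','wb'))
s=P['scene'];t=P['top']
def crop(p,x0,x1,y0,y1,sc):
    c=p['image'][y0:y1,x0:x1].astype(float); c=np.clip(c*255/np.percentile(c,99.5),0,255).astype(np.uint8)
    return cv2.resize(c,None,fx=sc,fy=sc,interpolation=cv2.INTER_CUBIC)
a=crop(s,340,440,190,260,8);save(a,'c_s1.png')
a=crop(s,180,280,155,255,6);save(a,'c_s2.png')
a=crop(t,90,190,180,255,8);save(a,'c_t1.png')
a=crop(t,245,345,150,225,8);save(a,'c_t2.png')
for nm,p,u,v in [('vial',t,125.5,215.5),('red',t,107.3,231.3),('slim',t,166.5,194.5),('jar',t,168.5,238),('cupc',t,294,177.5),('knob',t,330,213),('hub',t,325,178),('bottle',t,408,194.6),('sknob',s,209,169.5),('sv',s,404,236)]:
    print(nm,dep(p,u,v).round(4))
E
```

```text
vial [0.5081 0.3711 0.0562]
red [0.4636 0.418  0.0699]
slim [0.5652 0.2472 0.0868]
jar [0.4438 0.2428 0.0774]
cupc [ 0.6087 -0.1089  0.0982]
knob [ 0.5094 -0.2046  0.1111]
hub [ 0.6097 -0.1985  0.0675]
bottle [ 0.5583 -0.4194  0.104 ]
sknob [ 0.5195 -0.201   0.0989]
sv [0.5266 0.382  0.0447]
```

View pics/c_s1.png

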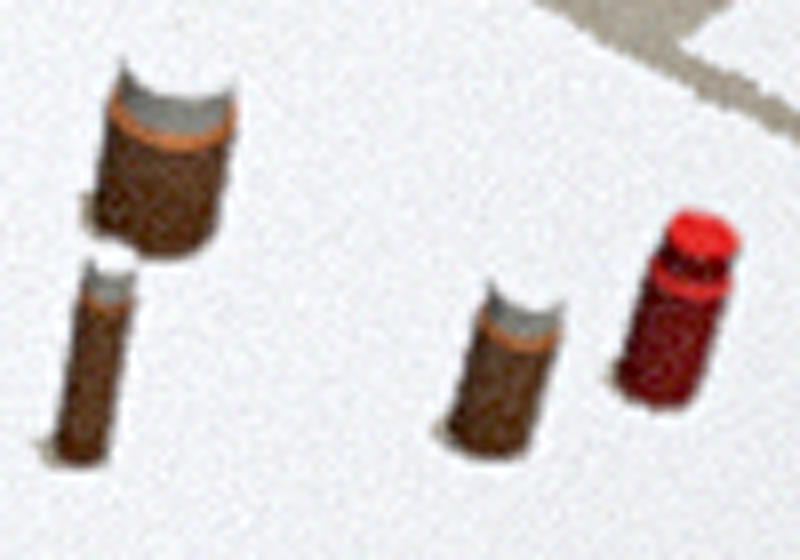

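View pics/c_s2.png

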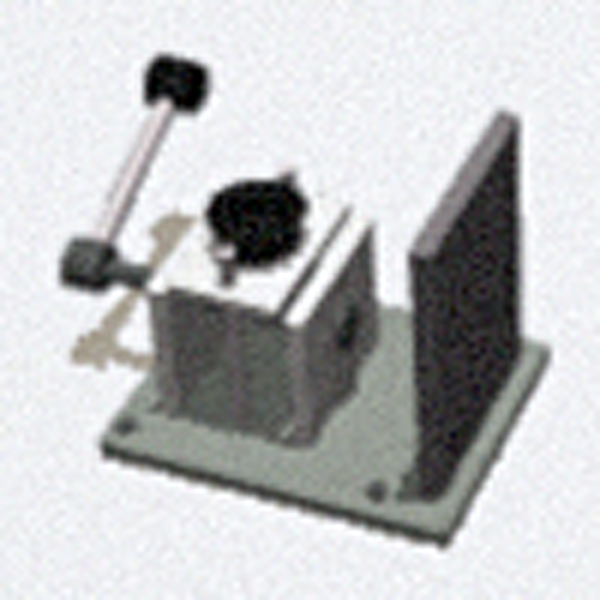

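View pics/c_t1.png

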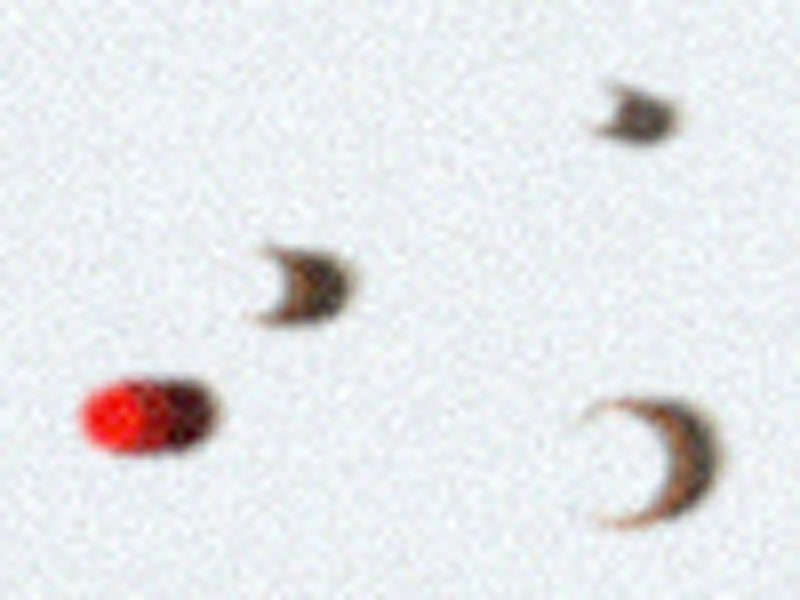

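View pics/c_t2.png

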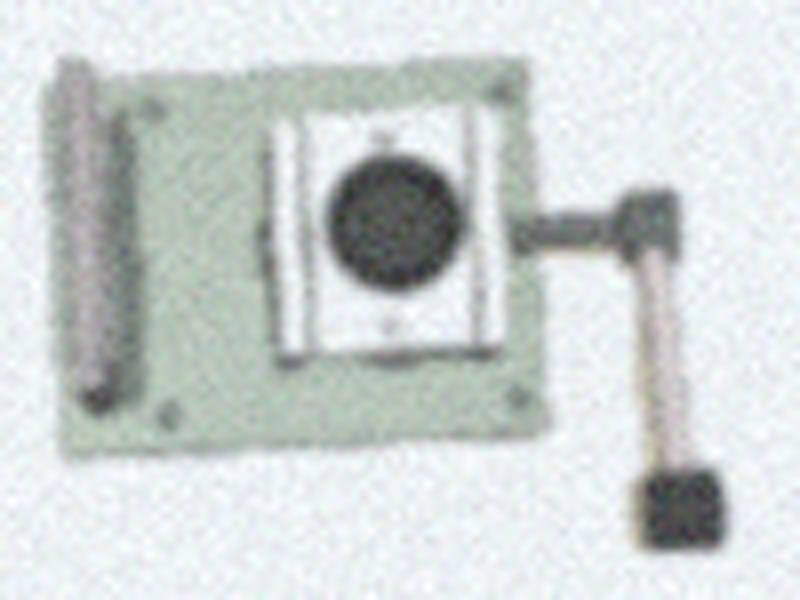

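```bash
cat > cl.py <<'E'
from h import *
def cloud(p):
    H,W=p['depth'].shape;v,u=np.mgrid[0:H,0:W];f=K(p);T=np.array(p['world_from_camera'])
    d=np.stack([(u-p['cx'])/f,-(v-p['cy'])/f,-np.ones_like(u,float)],-1)
    X=(d*p['depth'][...,None])@T[:3,:3].T+T[:3,3]
    return X
E
python3 - <<'E'
from cl import *
import pickle
P=pickle.load(open('P.pkl','rb'));s=P['scene'];t=P['top']
C={k:cloud(P[k]) for k in P}
def near(X,c,r,z0,z1):
    m=(np.hypot(X[...,0]-c[0],X[...,1]-c[1])<r)&(X[...,2]>z0)&(X[...,2]<z1);return X[m]
print('bench z',[np.median(near(C[k],(.45,0.1),.05,-.05,.05)[:,2]).round(4) for k in C])
for nm,c,h in [('vial',(.512,.38),.07),('red',(.464,.418),.07),('slim',(.56,.25),.09),('jar',(.44,.25),.075),('bottle',(.558,-.42),.14)]:
  for k in C:
    q=near(C[k],c,.045,h-.01,h+.012); b=near(C[k],c,.045,.01,h+.01)
    if len(q): print(nm,k,len(q),'top mean',q.mean(0).round(4),'mid',((q.max(0)+q.min(0))/2).round(4),'ext',np.ptp(q,0).round(3),'| body mid',((b.max(0)+b.min(0))/2).round(4),np.ptp(b,0).round(3))
# cup: color-based in top
def g(u,v,z,p=t,x0=245,y0=150,sc=8): return atz(p,(u+.5)/sc-.5+x0,(v+.5)/sc-.5+y0,z)
print('cup',g(396,222,.115).round(4), 'diam', np.linalg.norm(g(327,222,.115)-g(465,222,.115)))
cs=[(100,80),(525,60),(545,435),(62,455)]
cw=[g(u,v,.012) for u,v in cs]
# crops
print('corners',np.round(cw,4).tolist()); cw=np.array(cw)
print('center',cw.mean(0)); 
for i in range(4):
    d=cw[(i+1)%4]-cw[i];print(np.linalg.norm(d),np.arctan2(d[1],d[0]))
gs=lambda u,v,z:g(u,v,z,s,180,155,6)
print('scene cup',gs(257,212,.115),'corners',[gs(*c,.012).round(4).tolist() for c in [(103,445),(445,538),(548,350)]])
print('knob top',g(683,510,.095+.014),'scene knob',gs(177,83,.095),'pivot t',g(652,227,.055+.012),'scene',gs(88,264,.055))
q=near(C['top'],(.6,-.11),.15,.14,.175);print('panel top',len(q))
xy=q[:,:2];m=xy.mean(0);_,_,V=np.linalg.svd(xy-m);print(m,V[0],np.arctan2(V[0][1],V[0][0]))
q=near(C['scene'],(.6,-.0),.12,.05,.15);print(len(q))
E
```

```text
bench z [np.float64(-0.0005), np.float64(0.0002)]
vial scene 69 top mean [0.5156 0.3801 0.0678] mid [0.5127 0.3799 0.0668] ext [0.024 0.023 0.013] | body mid [0.5148 0.3802 0.0417] [0.028 0.028 0.063]
vial top 60 top mean [0.5095 0.3789 0.0701] mid [0.5093 0.3793 0.0693] ext [0.023 0.023 0.014] | body mid [0.5091 0.3783 0.0438] [0.027 0.025 0.065]
red scene 64 top mean [0.4683 0.4288 0.0679] mid [0.465  0.4293 0.0661] ext [0.024 0.023 0.012] | body mid [0.4676 0.4293 0.0411] [0.029 0.028 0.062]
red top 64 top mean [0.4631 0.4275 0.0695] mid [0.4631 0.4285 0.0681] ext [0.02  0.023 0.014] | body mid [0.4625 0.4274 0.043 ] [0.026 0.026 0.064]
slim scene 37 top mean [0.576  0.2549 0.0877] mid [0.5738 0.2548 0.0861] ext [0.019 0.015 0.012] | body mid [0.5743 0.2546 0.0514] [0.02  0.019 0.081]
slim top 29 top mean [0.5706 0.2538 0.0901] mid [0.5706 0.2542 0.0901] ext [0.014 0.016 0.011] | body mid [0.5703 0.2534 0.054 ] [0.017 0.017 0.084]
jar scene 130 top mean [0.4517 0.2515 0.0732] mid [0.4474 0.2513 0.0711] ext [0.043 0.038 0.012] | body mid [0.4496 0.2512 0.0436] [0.047 0.046 0.067]
j
[... 549 characters left out ...]
56, 0.012], [0.6783, -0.1632, 0.012], [0.5391, -0.1685, 0.012], [0.5332, 0.0094, 0.012]]
center [ 0.6057349  -0.08198554  0.012     ]
0.15769182509890406 -1.5328445565351911
0.13926367916561458 -3.1035776870305845
0.17795446386890773 1.6044270216000855
0.1399676389446627 -0.10724976683465065
scene cup [ 0.61075994 -0.10596681  0.115     ] corners [[0.6835, -0.1588, 0.012], [0.6769, 0.0157, 0.012], [0.5406, 0.01, 0.012]]
knob top [ 0.50860713 -0.20475462  0.109     ] scene knob [ 0.50964116 -0.20667662  0.095     ] pivot t [ 0.60993827 -0.20159953  0.067     ] scene [ 0.61255574 -0.2033669   0.055     ]
panel top 213
[ 0.60305814 -0.00238406] [-0.99885616 -0.04781595] -3.0937584681666004
1145
```

```bash
cat > mv.py <<'E'
from h import *
def rel(pos,jawdeg,st=None):
    """slide(cm), rotvec in tool frame for tool-down pose with jaw (tool y) at heading jawdeg (mod 180)"""
    st=st or read_state()
    R0=R.from_rotvec(st['tcp_rot']);best=None
    for k in (0,180):
        a=np.radians(jawdeg+k);y=np.array([np.cos(a),np.sin(a),0]);z=np.array([0,0,-1.]);x=np.cross(y,z)
        Rt=R.from_matrix(np.stack([x,y,z],1)); dr=(R0.inv()*Rt).as_rotvec()
        if best is None or np.linalg.norm(dr)<np.linalg.norm(best): best=dr
    sl=R0.inv().apply(np.array(pos)-st['tool_pos'])*100
    return sl.round(2),best.round(3)
def show():
    st=read_state();M=R.from_rotvec(st['tcp_rot']).as_matrix()
    print('t',st['time'],'pos',st['tool_pos'].round(4),'x',M[:,0].round(3),'y',M[:,1].round(3),'q',st['q'].round(2),'w',round(st['width'],3),'F',st['wrist_force'].round(2))
E
python3 - <<'E'
from mv import *
show()
print(rel((.511,.3795,.15),43),rel((.511,.3795,.03),43))
E
```

```text
t 1.9 pos [0.2843 0.6122 0.2393] x [-0.907  0.421 -0.   ] y [0.421 0.907 0.   ] q [ 1.1   0.26  1.6  -0.    1.27 -0.04] w 0.998 F [-0.32 -0.34  0.09]
(array([-30.36, -11.56,   8.93]), array([0.   , 0.   , 0.386])) (array([-30.36, -11.56,  20.93]), array([0.   , 0.   , 0.386]))
```

Emit:
play_rows(slide=[[-3,-1.2,1],[-6,-2.3,2],[-9,-3.5,3],[-12.2,-4.6,4],[-15.2,-5.8,5],[-18.2,-6.9,6],[-21.3,-8.1,7],[-24.3,-9.3,8],[-27.4,-10.4,9],[-30.4,-11.6,9],[-30.4,-11.6,9],[-30.4,-11.6,9]], delta_rot=[[0,0,0.04],[0,0,0.08],[0,0,0.12],[0,0,0.16],[0,0,0.2],[0,0,0.24],[0,0,0.28],[0,0,0.32],[0,0,0.36],[0,0,0.386],[0,0,0.386],[0,0,0.386]], hand=1, force=30)

```text
time: 2.9
tool_pos: [0.5123, 0.3776, 0.1491]
tcp_rot: [-1.258, -2.878, 0.0]
wrist_force: [0.2, 0.7, -0.0]
width: 0.995
```

```bash
python3 - <<'E'
from mv import *
show()
print(rel((.511,.3795,.03),43))
p=read_camera('scene');c=p['image'][150:280,330:480];save(np.clip(c*1.5,0,255).astype(np.uint8),'v1.png',5)
for X in [(.511,.3795,.035),(.511,.3795,.0)]: print(proj(p,X))
E
```

```text
t 2.9 pos [0.5123 0.3776 0.1491] x [-0.679  0.734  0.   ] y [ 0.734  0.679 -0.   ] q [ 0.6   0.26  1.78  0.    1.1  -0.15] w 0.995 F [ 0.24  0.68 -0.03]
(array([ 0.23,  0.04, 11.91]), array([-0.   , -0.   , -0.004]))
(np.float64(403.1827616244458), np.float64(234.5491579750193))
(np.float64(400.629325009559), np.float64(243.78104152278513))
```

View pics/v1.png

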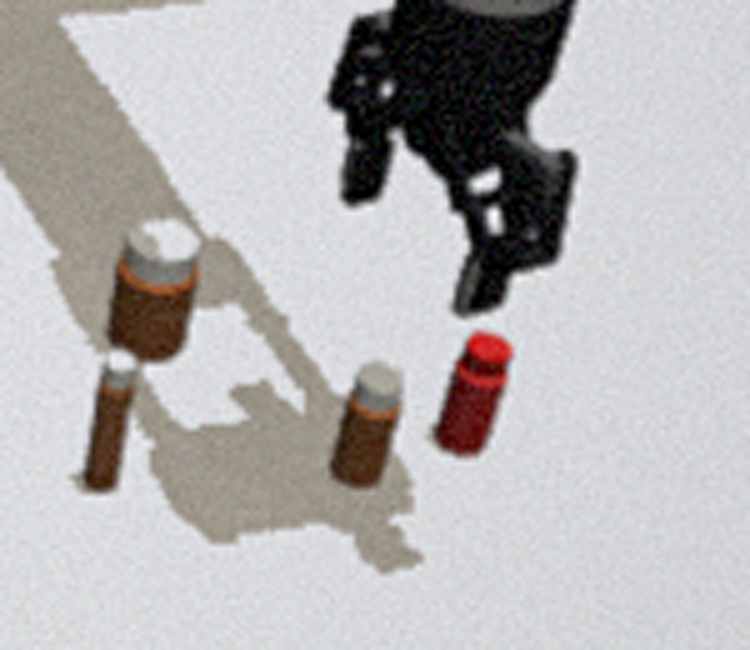

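The amber vial shows at about (403,235), next to the red look-alike at (425,229). The gripper hangs above the vial, so I descend.

Emit:
play_rows(slide=[[0.2,0,2.5],[0.2,0,5],[0.2,0,7.5],[0.2,0,10],[0.2,0,11.5],[0.2,0,11.9],[0.2,0,11.9]], delta_rot=[[0,0,0],[0,0,0],[0,0,0],[0,0,0],[0,0,0],[0,0,0],[0,0,0]])

```text
time: 3.53
tool_pos: [0.5082, 0.3806, 0.029]
tcp_rot: [-1.252, -2.879, 0.003]
wrist_force: [-0.0, -0.2, 0.2]
width: 1.004
```

```bash
python3 - <<'E'
from mv import *
show()
p=read_camera('scene');c=p['image'][170:270,350:470];save(np.clip(c*1.5,0,255).astype(np.uint8),'v2.png',6)
p=read_camera('top');c=p['image'][180:260,80:180];save(np.clip(c*2.2,0,255).astype(np.uint8),'v2t.png',6)
E
```

```text
t 3.5333 pos [0.5082 0.3806 0.029 ] x [-0.682  0.731  0.001] y [ 0.731  0.682 -0.003] q [ 0.6   0.39  1.86  0.    0.9  -0.15] w 1.004 F [-0.01 -0.22  0.21]
```

View pics/v2.png

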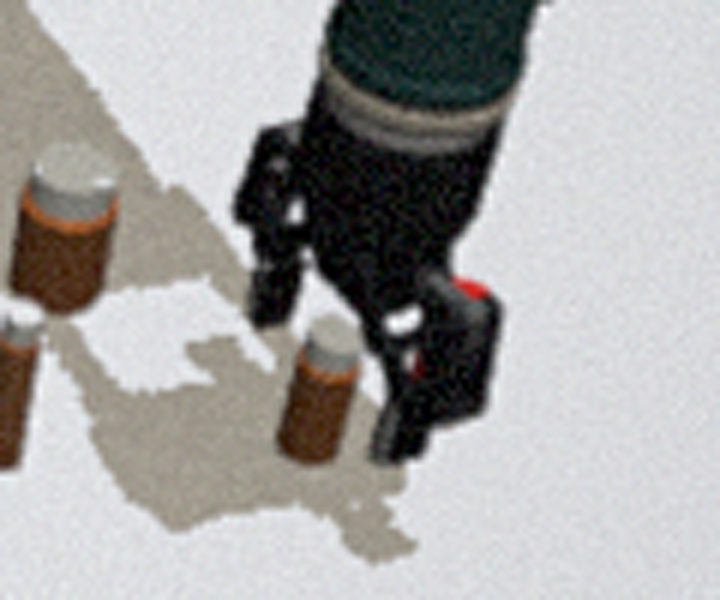

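View pics/v2t.png

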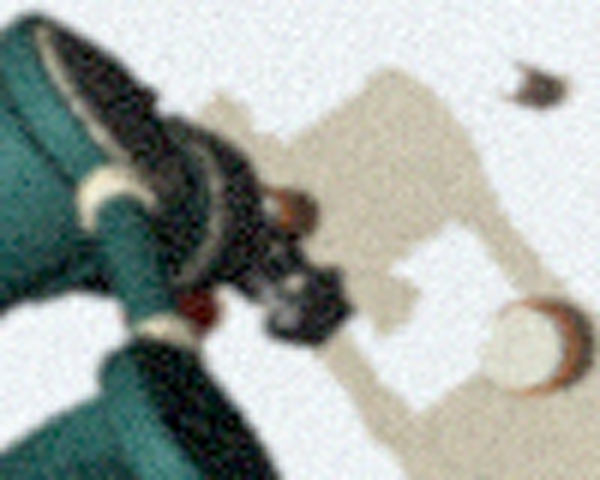

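Emit:
play_rows(slide=[[-0.2,0,0],[-0.2,0,0],[-0.2,0,0],[-0.2,0,0],[-0.2,0,0],[-0.2,0,0],[-0.2,0,0],[-0.2,0,0]], delta_rot=[[0,0,0],[0,0,0],[0,0,0],[0,0,0],[0,0,0],[0,0,0],[0,0,0],[0,0,0]], hand=0, force=30)

```text
time: 4.3
tool_pos: [0.5122, 0.3803, 0.0324]
tcp_rot: [1.253, 2.88, 0.004]
wrist_force: [-0.9, -1.3, 5.2]
width: 0.317
```

```bash
python3 - <<'E'
from mv import *
show()
print(rel((.511,.3795,.15),43))
E
```

```text
t 4.3 pos [0.5122 0.3803 0.0324] x [-0.681  0.732  0.   ] y [0.732 0.681 0.003] q [ 0.6   0.39  1.85  0.    0.9  -0.15] w 0.317 F [-0.88 -1.25  5.22]
(array([  0.03,  -0.1 , -11.77]), array([ 0.003, -0.   , -0.001]))
```

Emit:
play_rows(slide=[[0,0,-2],[0,0,-5],[0,0,-8],[0,0,-12],[0,0,-16],[0,0,-20],[0,0,-22],[0,0,-22]], delta_rot=[[0,0,0],[0,0,0],[0,0,0],[0,0,0],[0,0,0],[0,0,0],[0,0,0],[0,0,0]])

```text
time: 4.97
tool_pos: [0.5147, 0.3818, 0.2599]
tcp_rot: [1.251, 2.874, 0.02]
wrist_force: [-0.1, 0.5, -0.6]
width: 0.317
```

```bash
python3 - <<'E'
from mv import *
show()
print(rel((.609,-.107,.25),92.3))
p=read_camera('scene');c=p['image'][80:200,350:480];save(np.clip(c*1.5,0,255).astype(np.uint8),'v3.png',6)
E
```

```text
t 4.9667 pos [0.5147 0.3818 0.2599] x [-0.681  0.732 -0.001] y [0.732 0.681 0.015] q [ 0.6   0.18  1.67  0.    1.28 -0.15] w 0.317 F [-0.14  0.51 -0.59]
(array([-42.2 , -26.41,   0.66]), array([ 0.013,  0.008, -0.861]))
```

View pics/v3.png

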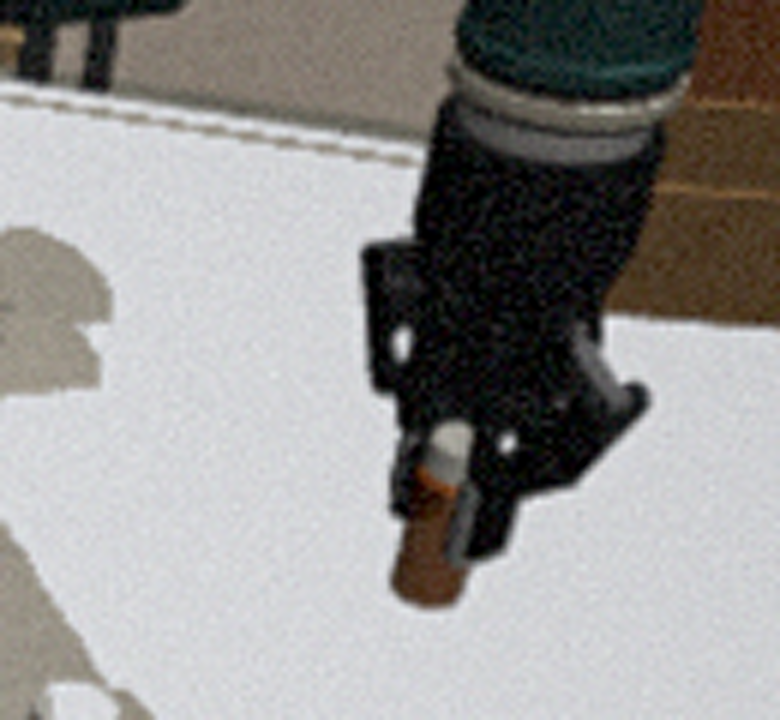

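Emit:
play_rows(slide=[[-2,-1.3,0],[-5,-3.1,0],[-8,-5,0],[-11,-6.9,0],[-14,-8.8,0],[-17,-10.6,0],[-20,-12.5,0],[-23,-14.4,0],[-26,-16.3,0],[-29,-18.1,0],[-32,-20,0],[-34,-21.3,0]], delta_rot=[[0,0,-0.05],[0,0,-0.12],[0,0,-0.19],[0,0,-0.26],[0,0,-0.33],[0,0,-0.4],[0,0,-0.47],[0,0,-0.54],[0,0,-0.61],[0,0,-0.68],[0,0,-0.75],[0,0,-0.82]])

```text
time: 6.02
tool_pos: [0.588, -0.0161, 0.2513]
tcp_rot: [-0.001, 3.138, 0.008]
wrist_force: [0.2, -0.1, -1.0]
width: 0.316
```

```bash
python3 - <<'E'
from mv import *
show()
print(rel((.609,-.107,.20),92.3))
E
```

```text
t 6.0167 pos [ 0.588  -0.0161  0.2513] x [-1.    -0.001 -0.003] y [-0.001  1.     0.005] q [-0.07  0.09  1.78  0.01  1.26 -1.65] w 0.316 F [ 0.19 -0.12 -1.04]
(array([-2.08, -9.12,  5.08]), array([ 0.005,  0.003, -0.039]))
```

Emit:
play_rows(slide=[[-0.6,-3,0],[-1.3,-6,0],[-2,-8.5,0],[-2.1,-9.1,1],[-2.1,-9.1,3],[-2.1,-9.1,5],[-2.1,-9.1,5],[-2.1,-9.1,5]], delta_rot=[[0,0,-0.02],[0,0,-0.04],[0,0,-0.04],[0,0,-0.04],[0,0,-0.04],[0,0,-0.04],[0,0,-0.04],[0,0,-0.04]])

```text
time: 6.68
tool_pos: [0.6067, -0.1058, 0.197]
tcp_rot: [0.064, -3.137, -0.011]
wrist_force: [0.1, -0.3, -0.6]
width: 0.319
```

```bash
python3 - <<'E'
from mv import *
import pickle
show()
P={n:read_camera(n) for n in('scene','top')};pickle.dump(P,open('P2.pkl','wb'))
p=P['scene'];c=p['image'][120:240,170:300];save(np.clip(c*1.8,0,255).astype(np.uint8),'v4.png',6)
c=P['top']['image'][140:230,240:350];save(np.clip(c*2.5,0,255).astype(np.uint8),'v4t.png',7)
for t in ('vial_mid','cup_floor'):
  for n in P: print(t,n,[(d['at'],d['conf']) for d in landmark_of(t,P[n])])
print(rel((.609,-.107,.2),92.3))
E
```

```text
t 6.6833 pos [ 0.6067 -0.1058  0.197 ] x [-0.999 -0.041  0.004] y [-0.041  0.999  0.007] q [-0.22  0.19  1.78  0.01  1.18 -1.83] w 0.319 F [ 0.07 -0.31 -0.62]
vial_mid scene [([423.9, 227.0], 0.75), ([222.2, 165.9], 0.64)]
vial_mid top [([103.1, 232.6], 0.46)]
cup_floor scene [([224.5, 196.9], 0.68)]
cup_floor top [([292.7, 177.7], 0.46)]
(array([ 0.11, -0.03,  0.23]), array([0.005, 0.006, 0.001]))
```

View pics/v4.png

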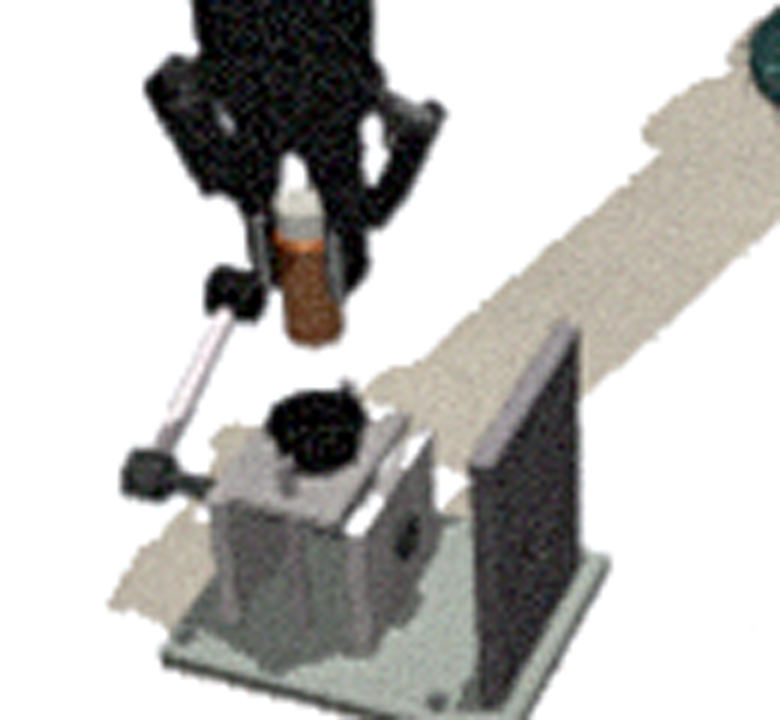

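View pics/v4t.png

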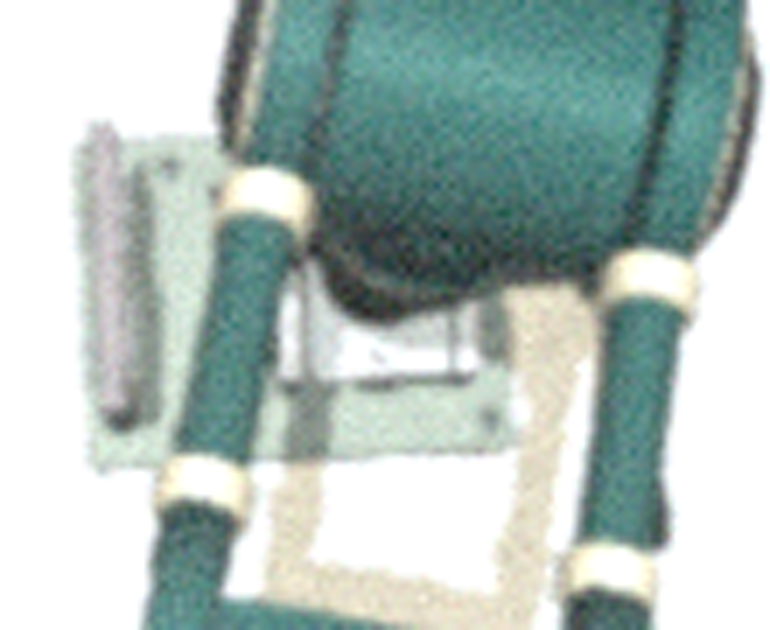

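```bash
python3 - <<'E'
from cl import *
import pickle
P=pickle.load(open('P2.pkl','rb'));s=P['scene'];C=cloud(s)
im=s['image'].astype(int)
sub=np.zeros(im.shape[:2],bool);sub[140:182,205:240]=1
m=sub&(im[...,0]>im[...,2]+25)
v,u=np.nonzero(m);print(len(u),u.min(),u.max(),v.min(),v.max())
for vv in range(v.min(),v.max()+1):
    k=u[v==vv]; print(vv,k.min(),k.max(),end=' | ')
print()
q=C[m];print(q[:,:2].mean(0),q[:,2].min(),q[:,2].max())
for z in (.165,.18,.2,.215): print(z,proj(s,(.6067,-.1058,z)), proj(s,(.609,-.107,z)))
# black cup
print('cup rim pred',proj(s,(.609,-.107,.115)))
b=C[(np.hypot(C[...,0]-.609,C[...,1]+.107)<.035)&(C[...,2]>.105)&(C[...,2]<.12)]
print(len(b),b.mean(0),(b.max(0)+b.min(0))/2,np.ptp(b,0))
# fit vial cyl on cloud slices
from scipy.optimize import least_squares
q=q[(q[:,2]>.16)&(q[:,2]<.22)]
f=lambda a:np.hypot(q[:,0]-a[0]-a[2]*(q[:,2]-.19),q[:,1]-a[1]-a[3]*(q[:,2]-.19))-.014
r=least_squares(f,[.6,-.107,0,0],loss='soft_l1',f_scale=.002);print(r.x,np.std(r.fun))
E
```

```text
121 215 225 159 176
159 215 216 | 160 216 223 | 161 216 223 | 162 216 223 | 163 218 223 | 164 218 223 | 165 217 223 | 166 217 223 | 167 217 223 | 168 218 223 | 169 218 223 | 170 218 224 | 171 218 225 | 172 218 225 | 173 219 225 | 174 218 225 | 175 218 225 | 176 219 224 | 
[ 0.62490488 -0.09661527] 0.16798677562263797 0.8108292909844195
0.165 (np.float64(221.77608541362468), np.float64(174.50847308208202)) (np.float64(220.984160879124), np.float64(174.8755567970273))
0.18 (np.float64(221.34866792097583), np.float64(169.97207450921323)) (np.float64(220.54952112646797), np.float64(170.33710986964095))
0.2 (np.float64(220.7673522626921), np.float64(163.8022766699121)) (np.float64(219.95836932947037), np.float64(164.16438627427812))
0.215 (np.float64(220.3225487063889), np.float64(159.08135098782142)) (np.float64(219.50602905866464), np.float64(159.44111303563358))
cup rim pred (np.float64(222.38146399504686), np.float64(189.46599863842462))
128 [ 0.60725796 -0.10823154  0.11193121] [ 0.60972508 -0.10622657  0.11115123] [0.06795792 0.04697423 0.01185399]
[ 0.63149098 -0.09812212  0.01969579 -0.14585739] 0.002782420570876031
```

```bash
python3 - <<'E'
from mv import *
show()
print(rel((.609,-.106,.136),92.3))
E
```

```text
t 6.9833 pos [ 0.61   -0.1066  0.2023] x [-0.999 -0.041 -0.006] y [-0.041  0.999  0.005] q [-0.22  0.18  1.77  0.01  1.18 -1.83] w 0.312 F [ 0.4   0.02 -0.43]
(array([0.14, 0.04, 6.63]), array([0.005, 0.006, 0.001]))
```

Emit:
play_rows(slide=[[0,0,1.5],[0,0,3],[0,0,4.5],[0,0,5.5],[0,0,6.2],[0,0,6.2],[0,0,6.2]], delta_rot=[[0,0,0],[0,0,0],[0,0,0],[0,0,0],[0,0,0],[0,0,0],[0,0,0]])

```text
time: 7.57
tool_pos: [0.6105, -0.1068, 0.1409]
tcp_rot: [-0.065, 3.135, 0.006]
wrist_force: [0.1, -0.2, 1.1]
width: 0.312
```

```bash
python3 - <<'E'
from mv import *
show()
p=read_camera('scene');c=p['image'][140:230,180:280];save(np.clip(c*1.6,0,255).astype(np.uint8),'v5.png',7)
show()
E
```

```text
t 7.5667 pos [ 0.6105 -0.1068  0.1409] x [-0.999 -0.041 -0.006] y [-0.041  0.999  0.004] q [-0.22  0.24  1.83  0.01  1.07 -1.83] w 0.312 F [ 0.1  -0.17  1.09]
t 7.6167 pos [ 0.6108 -0.1066  0.1411] x [-0.999 -0.041 -0.007] y [-0.041  0.999  0.004] q [-0.22  0.24  1.83  0.01  1.07 -1.83] w 0.317 F [-0.63 -1.58  0.35]
```

View pics/v5.png

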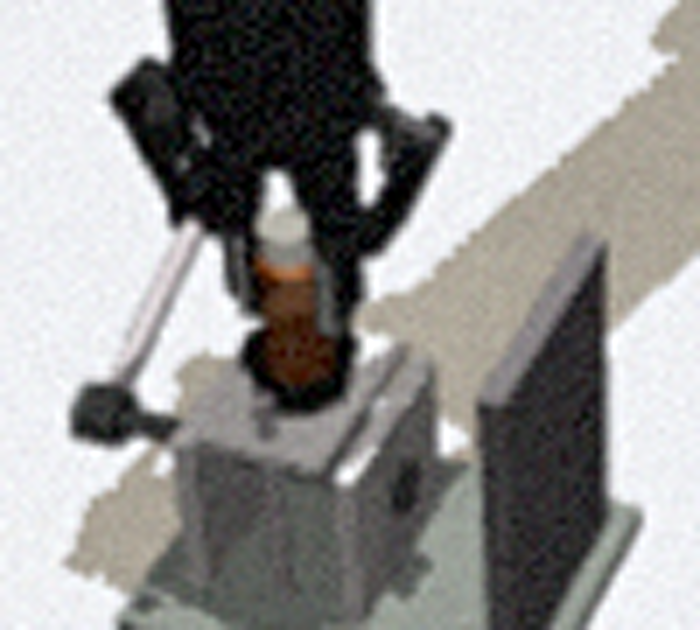

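Emit:
play_rows(slide=[[0,0,0.3],[0,0,0.6],[0,0,0.8],[0,0,0.8],[0,0,0.8]], delta_rot=[[0,0,0],[0,0,0],[0,0,0],[0,0,0],[0,0,0]])

```text
time: 8.03
tool_pos: [0.6122, -0.107, 0.1395]
tcp_rot: [-0.065, 3.131, 0.005]
wrist_force: [-12.2, -0.7, 24.4]
width: 0.312
```

Emit:
play_rows(slide=[[0.1,0,-0.2],[0.4,0,-0.3],[0.4,0,-0.3],[0.4,0,-0.3],[0.4,0,-0.3]], delta_rot=[[0,0,0],[0,0,0],[0,0,0],[0,0,0],[0,0,0]])

```text
time: 8.45
tool_pos: [0.6076, -0.107, 0.1413]
tcp_rot: [-0.065, 3.132, 0.006]
wrist_force: [-0.3, -1.1, -0.3]
width: 0.319
```

```bash
python3 - <<'E'
from mv import *
show()
p=read_camera('scene');c=p['image'][140:230,180:280];save(np.clip(c*1.6,0,255).astype(np.uint8),'v6.png',7)
show()
E
```

```text
t 8.45 pos [ 0.6076 -0.107   0.1413] x [-0.999 -0.041 -0.009] y [-0.041  0.999  0.003] q [-0.22  0.23  1.84  0.01  1.07 -1.83] w 0.319 F [-0.29 -1.05 -0.33]
t 8.5 pos [ 0.6076 -0.107   0.1413] x [-0.999 -0.041 -0.009] y [-0.041  0.999  0.003] q [-0.22  0.23  1.84  0.01  1.07 -1.83] w 0.322 F [ 0.06 -0.16 -0.12]
```

View pics/v6.png

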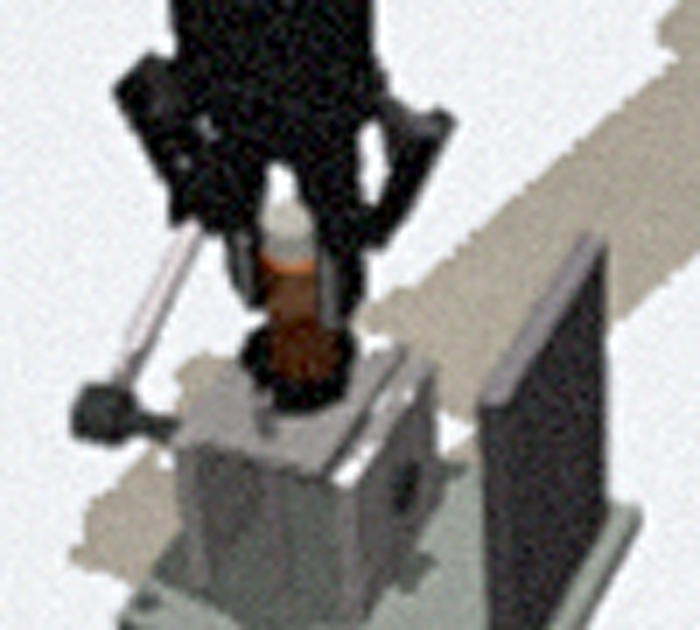

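Emit:
play_rows(slide=[[0,0,0.2],[0,0,0.4],[0,0,0.6],[0,0,0.6],[0,0,0.6]], delta_rot=[[0,0,0],[0,0,0],[0,0,0],[0,0,0],[0,0,0]])

```text
time: 8.92
tool_pos: [0.6078, -0.1073, 0.1348]
tcp_rot: [-0.065, 3.132, 0.005]
wrist_force: [1.9, -2.7, -2.3]
width: 0.317
```

Emit:
play_rows(slide=[[0,0,0.15],[0,0,0.3],[0,0,0.3],[0,0,0.3]], delta_rot=[[0,0,0],[0,0,0],[0,0,0],[0,0,0]])

```text
time: 9.25
tool_pos: [0.608, -0.1073, 0.1322]
tcp_rot: [-0.065, 3.132, 0.005]
wrist_force: [0.1, -1.0, 2.8]
width: 0.316
```

Emit:
play_rows(slide=[[0,0,0.1],[0,0,0.2],[0,0,0.2],[0,0,0.2]], delta_rot=[[0,0,0],[0,0,0],[0,0,0],[0,0,0]])

```text
time: 9.58
tool_pos: [0.6081, -0.1073, 0.1319]
tcp_rot: [-0.065, 3.131, 0.005]
wrist_force: [-3.9, -0.2, 9.4]
width: 0.316
```

```bash
python3 - <<'E'
from mv import *
show()
p=read_camera('scene');c=p['image'][140:230,180:280];save(np.clip(c*1.6,0,255).astype(np.uint8),'v7.png',7)
show()
E
```

```text
t 9.5833 pos [ 0.6081 -0.1073  0.1319] x [-0.999 -0.042 -0.01 ] y [-0.042  0.999  0.003] q [-0.22  0.24  1.84  0.01  1.05 -1.83] w 0.316 F [-3.9  -0.22  9.38]
t 9.6333 pos [ 0.6082 -0.1073  0.132 ] x [-0.999 -0.042 -0.01 ] y [-0.042  0.999  0.003] q [-0.22  0.24  1.84  0.01  1.05 -1.83] w 0.312 F [-3.3  -0.59  9.74]
```

View pics/v7.png

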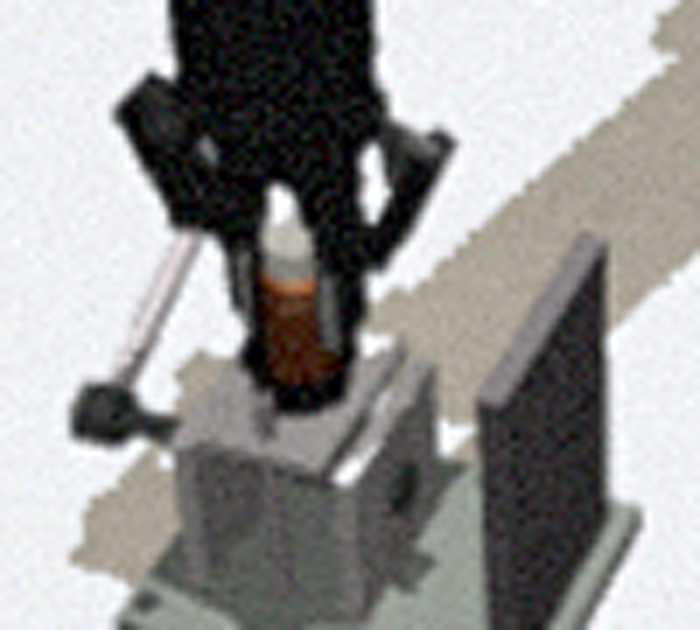

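Emit:
play_rows(slide=[[0.1,0,0],[0.1,0,0],[0.1,0,0]], delta_rot=[[0,0,0],[0,0,0],[0,0,0]])

```text
time: 9.88
tool_pos: [0.6076, -0.1074, 0.1322]
tcp_rot: [-0.065, 3.13, 0.004]
wrist_force: [2.5, -2.0, 1.2]
width: 0.319
```

Emit:
play_rows(slide=[[0,0,0],[0,0,0],[0,0,0],[0,0,0],[0,0,0],[0,0,0]], delta_rot=[[0,0,0],[0,0,0],[0,0,0],[0,0,0],[0,0,0],[0,0,0]], hand=0.85)

```text
time: 10.38
tool_pos: [0.6074, -0.1073, 0.1319]
tcp_rot: [-0.065, 3.131, 0.005]
wrist_force: [-0.5, -0.2, -0.0]
width: 0.853
```

```bash
python3 - <<'E'
from mv import *
show()
p=read_camera('scene');c=p['image'][140:230,180:280];save(np.clip(c*1.6,0,255).astype(np.uint8),'v8.png',7)
show()
E
```

```text
t 10.3833 pos [ 0.6074 -0.1073  0.1319] x [-0.999 -0.042 -0.01 ] y [-0.042  0.999  0.003] q [-0.22  0.24  1.85  0.01  1.05 -1.83] w 0.853 F [-0.46 -0.2  -0.02]
t 10.4333 pos [ 0.6075 -0.1073  0.132 ] x [-0.999 -0.042 -0.011] y [-0.042  0.999  0.003] q [-0.22  0.24  1.85  0.01  1.05 -1.83] w 0.851 F [-0.13 -0.16  0.88]
```

View pics/v8.png

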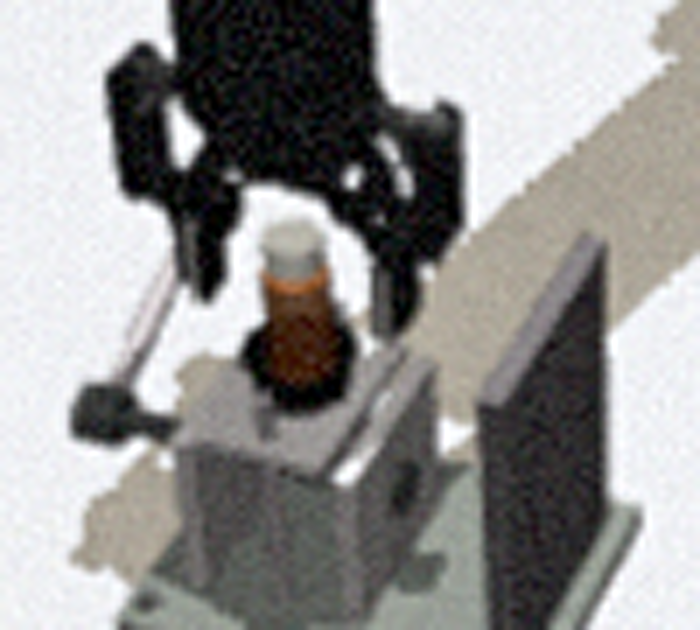

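The vial stands free and upright in the cup, at crop (298,310). I retreat straight up.

Emit:
play_rows(slide=[[0,0,-1],[0,0,-3],[0,0,-5],[0,0,-7],[0,0,-8.5],[0,0,-8.5]], delta_rot=[[0,0,0],[0,0,0],[0,0,0],[0,0,0],[0,0,0],[0,0,0]])

```text
time: 10.93
tool_pos: [0.6092, -0.1082, 0.2224]
tcp_rot: [-0.065, 3.122, 0.001]
wrist_force: [1.2, -0.2, 0.8]
width: 0.849
```

```bash
python3 - <<'E'
from mv import *
from cl import cloud
import pickle
show()
p=read_camera('scene');pickle.dump(p,open('P3.pkl','wb'));c=p['image'][120:220,170:290];save(np.clip(c*1.6,0,255).astype(np.uint8),'v9.png',6)
C=cloud(p);m=(np.hypot(C[...,0]-.61,C[...,1]+.106)<.02)&(C[...,2]>.158)&(C[...,2]<.178);q=C[m];print(len(q),(q.max(0)+q.min(0))/2,q[:,2].max(),np.ptp(q,0))
for X in [(.612,-.202,.055),(.510,-.206,.095)]: print(proj(p,X))
print(rel((.510,-.206,.19),92.3))
E
```

```text
t 10.9333 pos [ 0.6092 -0.1082  0.2224] x [-0.999 -0.041 -0.019] y [-0.042  0.999  0.001] q [-0.22  0.16  1.76  0.01  1.2  -1.83] w 0.849 F [ 1.17 -0.24  0.82]
64 [ 0.6094867  -0.10438033  0.16504544] 0.17162379774961556 [0.02564392 0.02261302 0.01315672]
(np.float64(194.7496742363228), np.float64(198.58412924952455))
(np.float64(209.21991079598), np.float64(168.5274021567263))
(array([10.27, -9.39,  2.84]), array([0.001, 0.016, 0.001]))
```

View pics/v9.png

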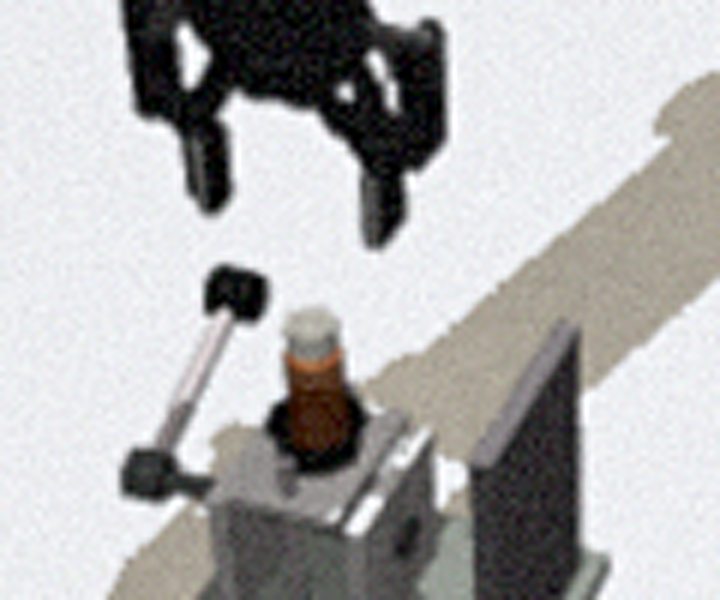

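Emit:
play_rows(slide=[[2,-2,0],[4.5,-4.5,0],[7,-7,0],[9.5,-9.2,0],[10.4,-9.4,1],[10.4,-9.4,4],[10.4,-9.4,6],[10.4,-9.4,7],[10.4,-9.4,7],[10.4,-9.4,7]], delta_rot=[[0,0.016,0],[0,0.016,0],[0,0.016,0],[0,0.016,0],[0,0.016,0],[0,0.016,0],[0,0.016,0],[0,0.016,0],[0,0.016,0],[0,0.016,0]])

```text
time: 11.82
tool_pos: [0.5088, -0.2057, 0.1475]
tcp_rot: [0.066, -3.139, -0.003]
wrist_force: [0.6, -0.2, -0.1]
width: 0.851
```

```bash
python3 - <<'E'
from mv import *
show()
p=read_camera('scene');c=p['image'][120:220,160:280];save(np.clip(c*1.6,0,255).astype(np.uint8),'v10.png',6)
q=read_camera('top');c=q['image'][150:240,270:370];save(np.clip(c*2.5,0,255).astype(np.uint8),'v10t.png',6)
show()
print(rel((.509,-.2064,.084),92.3))
E
```

```text
t 11.8167 pos [ 0.5088 -0.2057  0.1475] x [-0.999 -0.042  0.002] y [-0.042  0.999  0.002] q [-0.43  0.1   1.97  0.    1.07 -2.04] w 0.851 F [ 0.56 -0.19 -0.12]
t 11.9167 pos [ 0.5104 -0.2063  0.1495] x [-0.999 -0.042 -0.002] y [-0.042  0.999  0.   ] q [-0.43  0.1   1.97  0.    1.07 -2.04] w 0.852 F [ 0.51 -0.12  1.05]
(array([ 0.15, -0.01,  6.55]), array([0.   , 0.002, 0.002]))
```

View pics/v10.png

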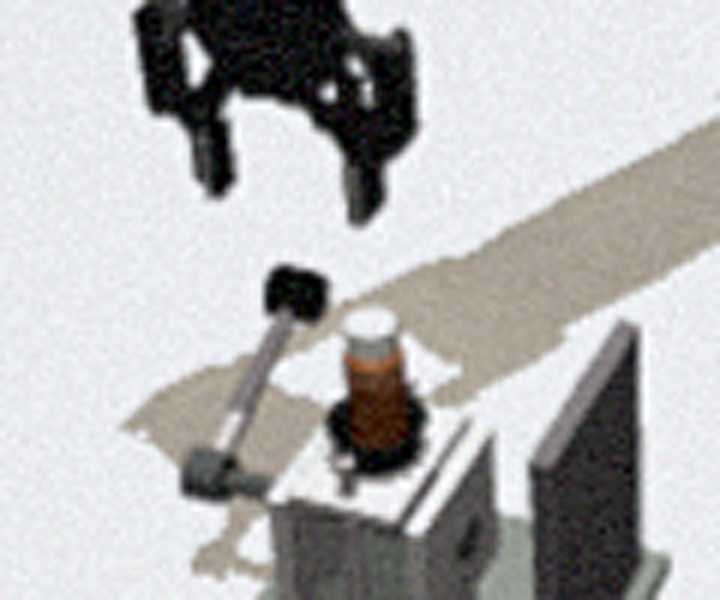

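View pics/v10t.png

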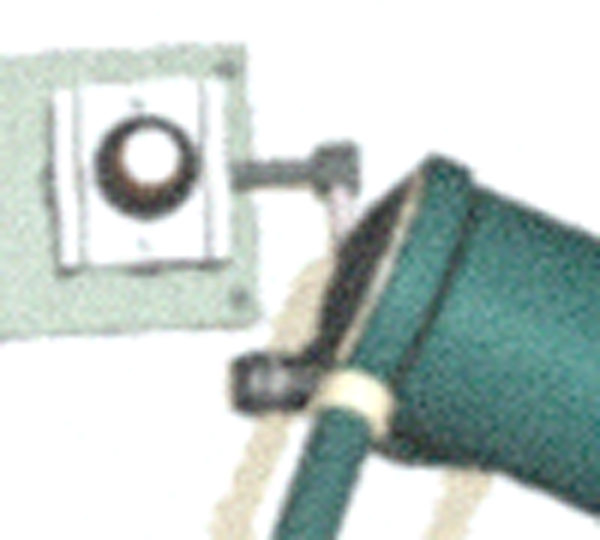

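Emit:
play_rows(slide=[[0.1,0,1.5],[0.1,0,3.5],[0.1,0,5],[0.1,0,6.2],[0.1,0,6.6],[0.1,0,6.6],[0.1,0,6.6]], delta_rot=[[0,0,0],[0,0,0],[0,0,0],[0,0,0],[0,0,0],[0,0,0],[0,0,0]])

```text
time: 12.5
tool_pos: [0.5103, -0.2065, 0.0843]
tcp_rot: [-0.066, 3.138, -0.0]
wrist_force: [0.5, -0.2, 0.9]
width: 0.851
```

```bash
python3 - <<'E'
from mv import *
p=read_camera('scene');c=p['image'][120:220,160:280];save(np.clip(c*1.6,0,255).astype(np.uint8),'v11.png',6)
show()
E
```

```text
t 12.55 pos [ 0.5105 -0.2067  0.0847] x [-0.999 -0.042 -0.003] y [-0.042  0.999 -0.001] q [-0.43  0.18  2.02  0.    0.94 -2.04] w 0.851 F [-0.31  0.39  0.19]
```

View pics/v11.png

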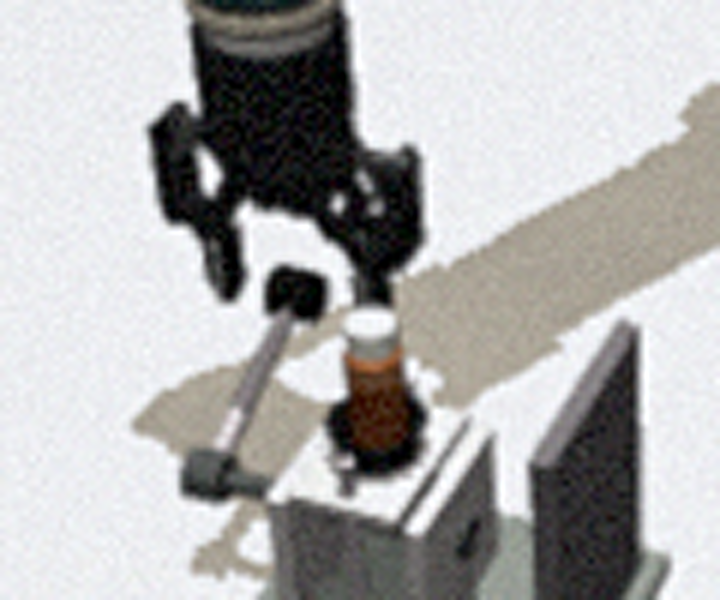

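Emit:
play_rows(slide=[[0,0,0],[0,0,0],[0,0,0],[0,0,0],[0,0,0],[0,0,0],[0,0,0]], delta_rot=[[0,0,0],[0,0,0],[0,0,0],[0,0,0],[0,0,0],[0,0,0],[0,0,0]], hand=0, force=35)

```text
time: 13.13
tool_pos: [0.5109, -0.2079, 0.0855]
tcp_rot: [-0.067, 3.136, -0.004]
wrist_force: [-1.8, -4.2, 3.4]
width: 0.297
```

```bash
python3 - <<'E'
from mv import *
show()
# arc slides: tool x=-stand x; lever angle a from 0
for a in np.arange(0.1,1.25,.1):
    ph=1.2-a
    dx=-.11*np.sin(ph)+.11*np.sin(1.2); dz=.11*np.cos(ph)-.11*np.cos(1.2)
    print(round(a,1),round(-dx*100,2),round(-dz*100,2))
E
```

```text
t 13.1333 pos [ 0.5109 -0.2079  0.0855] x [-0.999 -0.042 -0.004] y [-0.042  0.999 -0.003] q [-0.43  0.18  2.02 -0.    0.94 -2.04] w 0.297 F [-1.84 -4.17  3.39]
0.1 -0.45 -1.0
0.2 -1.0 -1.96
0.3 -1.64 -2.85
0.4 -2.36 -3.68
0.5 -3.17 -4.43
0.6 -4.04 -5.09
0.7 -4.98 -5.67
0.8 -5.97 -6.15
0.9 -7.0 -6.52
1.0 -8.07 -6.79
1.1 -9.15 -6.96
1.2 -10.25 -7.01
```

Emit:
play_rows(slide=[[-0.2,0,-0.5],[-0.45,0,-1],[-0.7,0,-1.5],[-1,0,-2],[-1.3,0,-2.4],[-1.65,0,-2.85],[-2,0,-3.3],[-2.35,0,-3.7],[-2.75,0,-4.1],[-3.2,0,-4.45],[-3.6,0,-4.8],[-4.05,0,-5.1]], delta_rot=[[0,0,0],[0,0,0],[0,0,0],[0,0,0],[0,0,0],[0,0,0],[0,0,0],[0,0,0],[0,0,0],[0,0,0],[0,0,0],[0,0,0]])

```text
time: 14.13
tool_pos: [0.5504, -0.2062, 0.1366]
tcp_rot: [-0.067, 3.139, -0.004]
wrist_force: [-2.6, -5.5, -5.5]
width: 0.294
```

```bash
python3 - <<'E'
from mv import *
p=read_camera('scene');c=p['image'][110:220,160:290];save(np.clip(c*1.6,0,255).astype(np.uint8),'v12.png',6)
show()
print(rel((.6113,-.2035,.154),92.3))
E
```

```text
t 14.1833 pos [ 0.5516 -0.2061  0.1374] x [-0.999 -0.043 -0.004] y [-0.043  0.999 -0.003] q [-0.4   0.18  1.9  -0.    1.06 -2.01] w 0.295 F [-1.44 -4.36 -5.23]
(array([-5.98,  0.  , -1.64]), array([-0.003,  0.004,  0.002]))
```

View pics/v12.png

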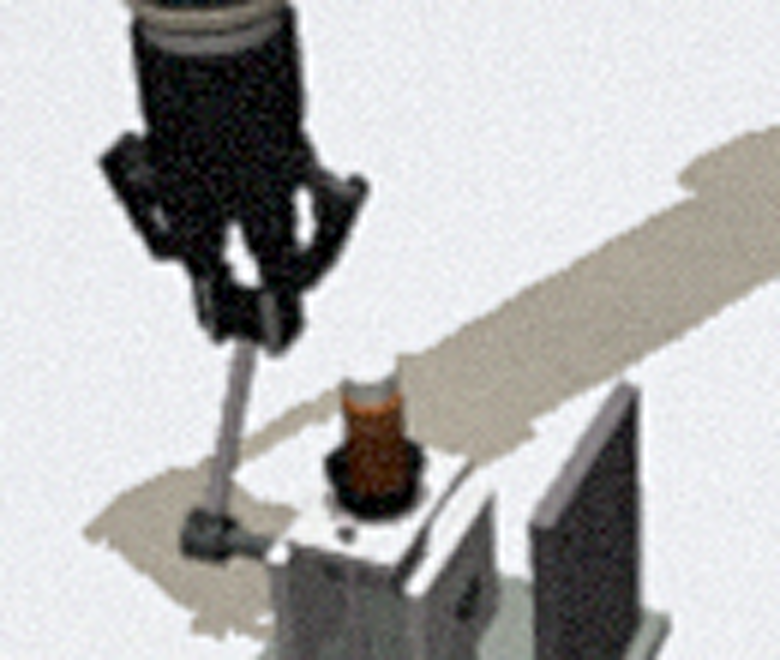

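Emit:
play_rows(slide=[[-0.45,0,-0.3],[-0.95,0,-0.58],[-1.4,0,-0.82],[-1.95,0,-1.05],[-2.45,0,-1.25],[-2.95,0,-1.42],[-3.5,0,-1.57],[-4.05,0,-1.7],[-4.6,0,-1.8],[-5.1,0,-1.85],[-5.65,0,-1.9],[-6.2,0,-1.9]], delta_rot=[[0,0,0],[0,0,0],[0,0,0],[0,0,0],[0,0,0],[0,0,0],[0,0,0],[0,0,0],[0,0,0],[0,0,0],[0,0,0],[0,0,0]])

```text
time: 15.18
tool_pos: [0.6122, -0.2035, 0.157]
tcp_rot: [-0.067, 3.141, -0.004]
wrist_force: [-4.5, -3.4, -0.4]
width: 0.294
```

Emit:
play_rows(slide=[[0,0,0],[0,0,0],[0,0,0],[0,0,0],[0,0,0],[0,0,0]], delta_rot=[[0,0,0],[0,0,0],[0,0,0],[0,0,0],[0,0,0],[0,0,0]])

```text
time: 15.68
tool_pos: [0.6121, -0.2035, 0.157]
tcp_rot: [-0.067, 3.141, -0.003]
wrist_force: [-1.4, -4.1, -5.8]
width: 0.295
```

```bash
python3 - <<'E'
from mv import *
import pickle
p=read_camera('scene');pickle.dump(p,open('P4.pkl','wb'));c=p['image'][110:220,160:290];save(np.clip(c*1.6,0,255).astype(np.uint8),'v13.png',6)
show()
for X in [(.6113,-.2023,.055),(.6113,-.2023,.145),(.6113,-.2023,.165)]: u,v=proj(p,X);print((u-160)*6,(v-110)*6)
from cl import cloud
C=cloud(p);m=(np.hypot(C[...,0]-.61,C[...,1]+.106)<.02)&(C[...,2]>.165)&(C[...,2]<.195);q=C[m];print(len(q),(q.max(0)+q.min(0))/2,q[:,2].max())
E
```

```text
t 15.7333 pos [ 0.6121 -0.2034  0.1571] x [-0.999 -0.043 -0.   ] y [-0.043  0.999 -0.002] q [-0.36  0.27  1.76 -0.    1.12 -1.97] w 0.299 F [-0.61 -3.85 -5.57]
208.70258795035755 530.5163924308329
186.1004476845833 381.3791355917541
180.77533644962892 346.24208783408403
88 [ 0.61029807 -0.10438199  0.17504271] 0.18491304455926272
```

View pics/v13.png

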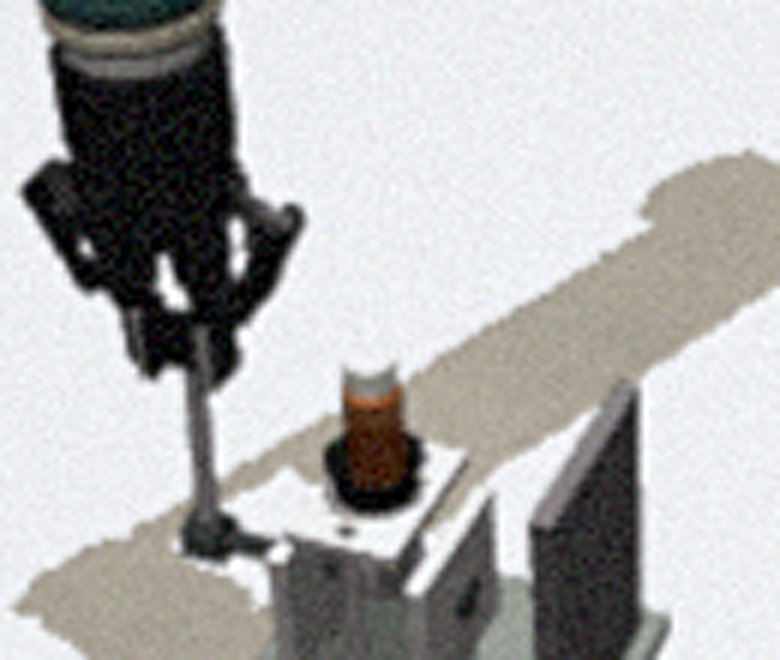

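```bash
python3 - <<'E'
from cl import *
import pickle
p=pickle.load(open('P4.pkl','rb'));C=cloud(p);im=p['image']
m=(np.abs(C[...,0]-.615)<.06)&(np.abs(C[...,1]+.203)<.02)&(C[...,2]>.07)&(C[...,2]<.14)
q=C[m];print(len(q))
for a in np.arange(.07,.14,.01):
    k=q[(q[:,2]>=a)&(q[:,2]<a+.01)]
    if len(k):print(round(a,2),len(k),np.median(k,0).round(4))
# vial axis slope for reference
m=(np.hypot(C[...,0]-.61,C[...,1]+.106)<.022)&(C[...,2]>.125)&(C[...,2]<.19);q=C[m]
for a in np.arange(.125,.185,.01):
    k=q[(q[:,2]>=a)&(q[:,2]<a+.01)]
    if len(k):print('v',round(a,3),len(k),np.median(k,0).round(4))
P=read_camera('top');save(np.clip(P['image'].astype(int)*2,0,255).astype(np.uint8),'t14.png',1.5)
P2=read_camera('scene');save(P2['image'],'s14.png',1.5)
C=cloud(P);C2=cloud(P2)
for nm,c,h in [('slim',(.571,.254),.09),('jar',(.445,.25),.075),('bottle',(.561,-.437),.14)]:
  for X in (C,C2):
    k=X[(np.hypot(X[...,0]-c[0],X[...,1]-c[1])<.05)&(abs(X[...,2]-h)<.011)]
    print(nm,len(k),k.mean(0).round(4) if len(k) else '')
from mv import show;show()
E
```

```text
78
0.07 10 [ 0.6146 -0.1984  0.0752]
0.08 9 [ 0.614  -0.1982  0.0848]
0.09 11 [ 0.6142 -0.2004  0.0937]
0.1 14 [ 0.6126 -0.1984  0.1035]
0.11 11 [ 0.6106 -0.1986  0.1129]
0.12 10 [ 0.6109 -0.2005  0.1257]
0.13 13 [ 0.6101 -0.1994  0.1328]
v 0.125 53 [ 0.6192 -0.1004  0.1276]
v 0.135 32 [ 0.6194 -0.099   0.1407]
v 0.145 32 [ 0.6174 -0.0974  0.1507]
v 0.155 27 [ 0.6181 -0.0999  0.1593]
v 0.165 36 [ 0.6173 -0.1002  0.1676]
v 0.175 52 [ 0.6124 -0.1035  0.1817]
slim 31 [0.5705 0.2535 0.0891]
slim 37 [0.5758 0.2548 0.0871]
jar 164 [0.4455 0.2498 0.075 ]
jar 135 [0.4521 0.2517 0.073 ]
bottle 118 [ 0.5606 -0.4373  0.1394]
bottle 67 [ 0.5666 -0.4343  0.1374]
t 15.8333 pos [ 0.6121 -0.2035  0.1571] x [-0.999 -0.043  0.   ] y [-0.043  0.999 -0.002] q [-0.36  0.27  1.76 -0.    1.12 -1.97] w 0.295 F [-0.41 -4.42 -5.79]
```

View pics/s14.png

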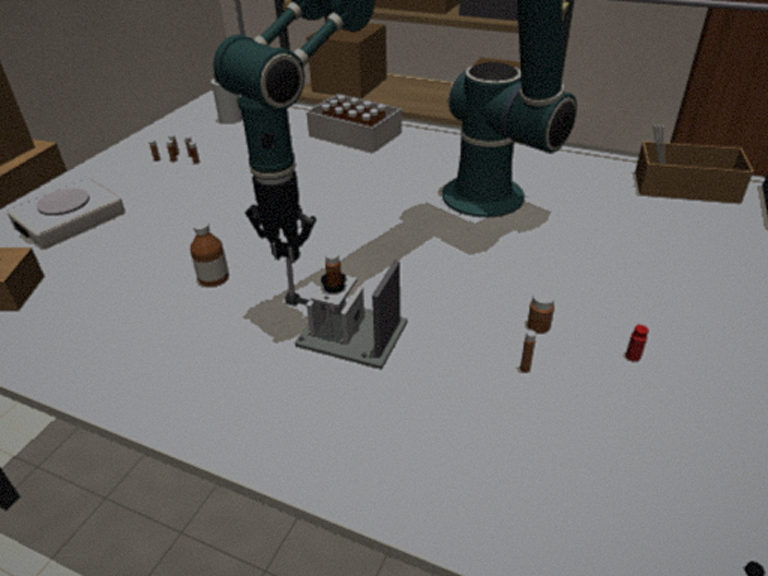

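The rod leans about 0.04–0.08 rad short of upright by depth. I nudge it 5 mm and hold.

Emit:
play_rows(slide=[[-0.2,0,0],[-0.4,0,0],[-0.5,0,0],[-0.5,0,0],[-0.5,0,0],[-0.5,0,0],[-0.5,0,0],[-0.5,0,0],[-0.5,0,0],[-0.5,0,0]], delta_rot=[[0,0,0],[0,0,0],[0,0,0],[0,0,0],[0,0,0],[0,0,0],[0,0,0],[0,0,0],[0,0,0],[0,0,0]])

```text
time: 16.67
tool_pos: [0.6161, -0.2033, 0.1571]
tcp_rot: [0.067, -3.138, 0.003]
wrist_force: [-3.7, -4.0, -1.7]
width: 0.289
```

```bash
python3 - <<'E'
from cl import *
from mv import show
p=read_camera('scene');c=p['image'][110:220,160:290];save(np.clip(c*1.6,0,255).astype(np.uint8),'v15.png',6)
C=cloud(p);m=(np.abs(C[...,0]-.615)<.06)&(np.abs(C[...,1]+.203)<.02)&(C[...,2]>.075)&(C[...,2]<.14);q=C[m]
print(np.polyfit(q[:,2],q[:,0],1));show()
E
```

```text
[-0.05273124  0.61982379]
t 16.7167 pos [ 0.6161 -0.2033  0.1571] x [-0.999 -0.043  0.002] y [-0.043  0.999 -0.002] q [-0.36  0.28  1.74 -0.    1.12 -1.97] w 0.298 F [-3.25 -4.46 -3.34]
```

View pics/v15.png

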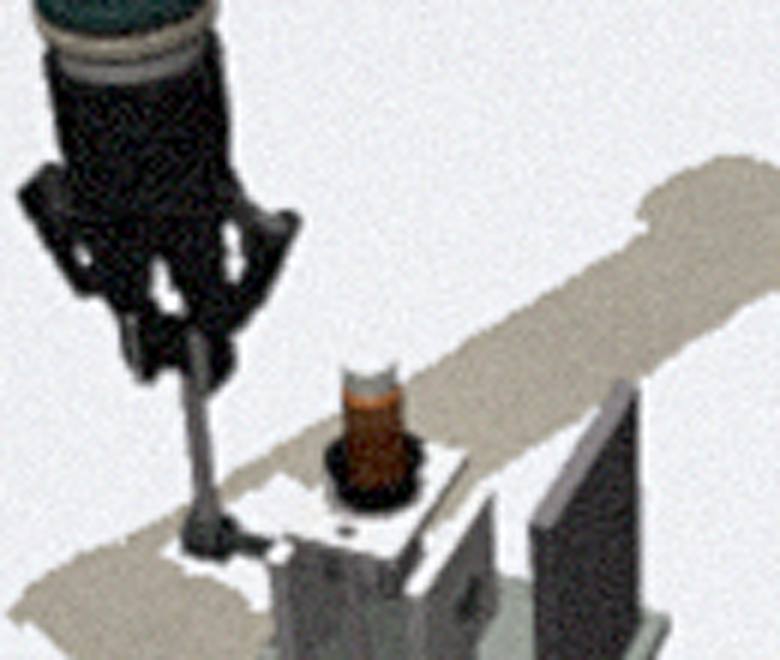

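The lever is upright within about 0.05 rad and still gripped. The vial is seated in the raised cup and clear of the gripper, so I hand in.

```bash
python3 - <<'E'
from workcell import *
print(finish_job())
E
```

```text
the job is handed in; nothing more can be done
None
```

The short amber vial is standing in the lift's cup, and I handed the job in with the gripper still holding the lever upright. No verdict came back from `finish_job()`, so success is judged only from my own checks. The robot's clock read 16.7 s of the 45 s allowed.

**Placing the vial:** On the first descent the vial touched the cup's flare (24 N upward at the wrist). I backed off, shifted it 4 mm in x and seated it on the floor. I then let go with the lever still down and lifted straight clear.

**Last checks:**
- **Lever:** The gripper opening reads about 25 mm on the 26 mm knob. A depth fit of the rod shows it about 0.05 rad short of upright. The tool's travel along the arc instead puts it at upright or slightly past. I nudged it 5 mm forward because of this; both estimates are within the 0.15 rad allowed.
- **Vial:** It looks upright in the last picture, and nothing is touching it. Its cap top rose about 13 mm, against the 12.8 mm expected. I measured this before the final 5 mm nudge and did not repeat it.
- **Slim vial, jar and bottle:** They were within 1 mm of where they started, measured with both cameras just before the nudge.
- **Cameras:** The two disagree by about 4 mm in x. The contact in the cup settled that, agreeing with the top camera's position.

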